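Unload the parts wash: strainer jar and scrapers

TASK

Unload the parts wash. Unscrew the perforated cap of the wash jar while the jar stands in its stand and lay the cap, holes up, on the drip mat; then tip all the steel balls out of the jar's open mouth into the blue tray and stand the empty jar back in its stand. Also slide every scraper on the mat, blade first, fully home into a rack slot of its own (any slot, before or after), and leave the red bottle and the screwdriver alone.

Things in the scene. Friction and masses are not known exactly. Their poses are not given: they have to be found in the camera images.
- jar_mid (a point): white straight plastic wash jar (point: on its axis, half-way up, 50 mm above its foot; z along the axis to the mouth). Outside d 52, height 100, bore 45, floor 6 thick; square foot 60 x 60 x 6 (sides along its x and y), which keeps it from turning in its stand. Lug arcs stand out 3 mm round the neck, 82 to 92 mm above the foot. About 0.12 kg
- cap_mid (a point): red perforated strainer cap, d 67 (69 over ribs), 24 high, 7 mm holes (point: on its axis, half-way up; z out through the holes). Starts screwed on the jar, its top 104 mm above the jar's foot. Two inner lugs hold it: after about a third of a turn (110 to 130 deg) anticlockwise from above it lifts straight off; up to about 80 deg it still holds the jar; clockwise is a stop. Turns easily
- stand: fixed aluminium jar stand, 86 x 86 x 16, with a square pocket 66 x 66 open at the top (3 mm room on each side of the jar's foot) and 12 deep; its floor lies 4 mm above the bench. Origin: centre of its underside; pocket sides along its x and y
- tray: fixed blue sheet-steel tray, open at the top, outside 150 (its x) x 115 (its y) x 35 high, walls and floor 3 thick. Origin: centre of its underside
- mat: fixed dark grey ribbed rubber drip mat, 200 (its x) x 280 (its y) x 3 thick. Origin: centre of its underside. The scrapers lie on it, well towards its +y end, blades towards the robot; the 100 mm of it at the -y end are clear at the start
- rack: fixed wooden slot rack, 188 wide (its y), 70 high, with 3 slots side by side, 58 mm apart, mouths on its +x side (away from the robot). A slot is 36 wide, 9 high, 65 deep, level across (along y), and goes in slanting 40 degrees down, towards the rack's -x. The board under the slots stands out 15 mm beyond the mouths as a lip; the board above is 8 thick. Origin: centre of underside
- oil_bottle: bystander: small red bottle, diameter 38, 85 high, standing; leave alone
- screwdriver: bystander: screwdriver with green handle, 170 long, lying; leave alone
- ball1_center (a point): bright steel bearing ball, diameter 16, 17 g (this point: its centre); starts in the closed jar; may be absent (3 to 5 are there)
- ball2_center (a point): bright steel bearing ball, diameter 16, 17 g (this point: its centre); starts in the closed jar; may be absent (3 to 5 are there)
- ball3_center (a point): bright steel bearing ball, diameter 16, 17 g (this point: its centre); starts in the closed jar; may be absent (3 to 5 are there)
- ball4_center (a point): bright steel bearing ball, diameter 16, 17 g (this point: its centre); starts in the closed jar; may be absent (3 to 5 are there)
- ball5_center (a point): bright steel bearing ball, diameter 16, 17 g (this point: its centre); starts in the closed jar; may be absent (3 to 5 are there)
- scraper1_grip (a point): flat scraper with red handle, may be absent (2 or 3 there): handle 85 long, 18 x 18 square; steel blade 85 long, 30 wide, 3 thick, at the middle of the handle's thickness. Point: on the handle's axis, 20 mm behind the blade's root, near the balance; x towards the blade's edge, z up as it lies (9 mm above what it lies on), y across. 0.12 kg
- scraper1_tip (a point): middle of the front edge of the blade of the red-handled scraper, 105 mm ahead of the grip point; same axes
- scraper2_grip (a point): flat scraper with green handle, may be absent (2 or 3 there): handle 85 long, 18 x 18 square; steel blade 85 long, 30 wide, 3 thick, at the middle of the handle's thickness. Point: on the handle's axis, 20 mm behind the blade's root, near the balance; x towards the blade's edge, z up as it lies (9 mm above what it lies on), y across. 0.12 kg
- scraper2_tip (a point): middle of the front edge of the blade of the green-handled scraper, 105 mm ahead of the grip point; same axes
- scraper3_grip (a point): flat scraper with yellow handle, may be absent (2 or 3 there): handle 85 long, 18 x 18 square; steel blade 85 long, 30 wide, 3 thick, at the middle of the handle's thickness. Point: on the handle's axis, 20 mm behind the blade's root, near the balance; x towards the blade's edge, z up as it lies (9 mm above what it lies on), y across. 0.12 kg
- scraper3_tip (a point): middle of the front edge of the blade of the yellow-handled scraper, 105 mm ahead of the grip point; same axes
- slot1_end (a point): rack slot 1: centre of the slot's section at its closed inner end (axes as the rack's); the centre of its mouth lies 65 mm up the slant from here: 49.8 mm along the rack's +x and 41.8 mm up
- slot2_end (a point): rack slot 2: centre of the slot's section at its closed inner end (axes as the rack's); the centre of its mouth lies 65 mm up the slant from here: 49.8 mm along the rack's +x and 41.8 mm up
- slot3_end (a point): rack slot 3: centre of the slot's section at its closed inner end (axes as the rack's); the centre of its mouth lies 65 mm up the slant from here: 49.8 mm along the rack's +x and 41.8 mm up
There are look-alikes about, which are no part of the job. Leave any brown or pink look-alike of the part that bears scraper1_grip alone.

How it is judged:
By the outcome, as a careful person would: the job done as asked, in the order asked, and still so for the second after the job is handed in, with the robot touching nothing.
Of ball1, ball2, ball3, ball4, ball5 only 3 to 5 are there at a start; the rules pass over those that are not, and their reading is None.
Of scraper1, scraper2, scraper3 only 2 to 3 are there at a start; the rules pass over those that are not, and their reading is None.
At some moment in a run one of scraper1, scraper2, scraper3 may be knocked a few centimetres aside while the robot is not near it.
It also fails if it takes over 210 s, if anything falls off the work surface, if the arm or the gripper's body presses on something with over 40 N, if the wrist force passes 120 N, or if a joint passes its speed limit or range.

ROBOT

A 6-joint arm with a two-finger parallel gripper is mounted at the origin on the work surface. World frame = base frame: x ahead of the robot, y to its left, z up, the work surface at z = 0. Lengths are in m, angles in rad, forces in N, time in s.
With the tool pointing down it reaches from about 0.25 to 0.725 m from the base axis. Payload 9.7 kg.
Tool frame: the origin (TCP) lies on the centre line of the jaws, within the pads' length; the fingertips stand 17 mm ahead of it and the grasp point (between the pads) lies 2 mm behind it; z points along the fingers, y is the line along which they close (so a half turn about z gives the same grasp; the last joint's range is limited). The gripper opens to 85 mm and grips with 20 to 120 N. Pads are 22 mm wide; open, the fingers measure 114 mm over their backs; the gripper's body (76 mm by 85 mm) begins 54 mm behind the grasp point. The pads swing forward as they close: fully open they stand 13 mm farther back than shut.
Start: joints at [-1.187, 0.087, 0.176, 1.66, 0, 1.571], TCP at [0.206, -0.51, 0.248] pointing down, gripper open.
Joint ranges: [-3.13, 3.13], [-0.85, 1.81], [-1.15, 1.24], [-2.2, 2.28], [-1.44, 1.52], [-3.14, 3.14]. Speed limits (rad/s): [2.22, 2.22, 2.57, 3.14, 3.14, 3.14].

INTERFACE

Orientations are given as a rotation vector (axis times angle).
In Python, from cell import r gives the robot as it stands. Calls block until the motion is done:
- r.movep(position, orientation): joint-space move of the TCP to a pose.
- r.line_to(position, rate=0.15, rotation=None, guard=None): straight line of the TCP; rotation=None keeps the orientation; rate is the mean speed in m/s. With guard (N) it stops when the force on the tool has changed by that much, and returns True; else False.
- r.move_j(angles): joint-space move.
- r.let_go() and r.clamp(force=None): open the fingers fully, or close them until they stop; force is the grip in N (None keeps the last).
- r.pause(seconds).
- r.solve_ik(position, orientation): joint angles nearest the present ones, or None.
- r.read_state(): the state.
- r.capture(name): name is "scene" or "side" or "wrist"; returns a dict with "pixels" (384x512x3 uint8, red, green, blue), "camera_matrix" (3x3 intrinsics, pixels), "xyz" and "orientation" of the camera in the world. Camera axes: x right, y up, looking along -z (the intrinsics and any distortion apply to the point x, -y, -z); pixel columns grow to the right and rows downward; lengths in m; the calibration is good to about 2 mm. A picture is of the moment at which its call begins. There is no depth.
A pose or a line that the arm cannot do raises r.MotionError and nothing moves.
- r.close_job(): hands the job in; it is judged then, once.
The state is a dict: "time_s": time; "joints": joint angles; "qd": joint speeds; "joint_efforts": joint torques, N m; "tcp_pos": TCP position; "tool_rot": TCP orientation; "contact_force": force on the tool from outside, world axes, zero at the start; "torque": the same for the moment, N m; "opening": opening from 0.0 (shut) to 1.0 (fully open); "grasp_force": force on a finger pad.
Only numpy, scipy, OpenCV 4.12 (cv2) and the standard library are available. Lean on these libraries where they do the work, as an engineer would, in place of code of your own. Each camera call takes 0.05 s, during which the arm holds its last target. There are 200 camera calls.

## Working session

There is one attempt and no reset: what is moved stays moved. The work goes in short steps, each a Python script; the robot and the scene stay as the last script left them, time stands still between calls to the robot, and variables do not carry over. Pictures are saved under pics/ and viewed, at most 14 in all, crops included, and the job is handed in when it is done.

```bash
ls; mkdir -p pics; python3 - <<'E'
from cell import r
import cv2,numpy as np
for n in("scene","side","wrist"):
    c=r.capture(n); cv2.imwrite(f"pics/{n}0.png",c["pixels"][:,:,::-1])
    print(n,{k:np.round(v,4).tolist() for k,v in c.items() if k!="pixels"})
s=r.read_state();print(s)
E
```

```text
pics
scene {'camera_matrix': [[351.0907, 0.0, 251.1261], [0.0, 351.0907, 186.4808], [0.0, 0.0, 1.0]], 'xyz': [0.8788, -0.5214, 0.8749], 'orientation': [0.7444, 0.1875, 0.5001]}
side {'camera_matrix': [[356.1099, 0.0, 254.7142], [0.0, 356.1099, 195.8835], [0.0, 0.0, 1.0]], 'xyz': [0.0926, 0.6657, 0.9515], 'orientation': [0.2772, -0.8342, -2.3502]}
wrist {'camera_matrix': [[300.3054, 0.0, 254.2501], [0.0, 300.3054, 190.0986], [0.0, 0.0, 1.0]], 'xyz': [0.2664, -0.4858, 0.3732], 'orientation': [-0.2314, 0.1568, -1.1792]}
{'time_s': 0.15, 'joints': array([-1.18698974e+00,  8.73362267e-02,  1.75318745e-01,  1.65978373e+00,
        1.29193466e-05,  1.57081354e+00]), 'qd': array([-1.31900921e-03, -1.43710152e-03,  2.10974892e-03,  1.99212826e-05,
        1.10417148e-03,  2.22789780e-03]), 'joint_efforts': array([ 1.03655373e-03, -5.20760214e+01,  4.65045476e+01,  1.39001239e-02,
       -6.05972036e-05, -3.20592994e-05]), 'tcp_pos': array([ 0.20589618, -0.50984512,  0.24774588]), 'tool_rot': array([-3.08295684e+00, -5.98973250e-01,  2.81061053e-04]), 'contact_force': array([-0.32467232, -0.60118862,  0.37923398]), 'torque': array([0.00091406, 0.00144647, 0.05864838]), 'grasp_force': 0.0, 'opening': 1.0011407761776996}
```

View pics/scene0.png

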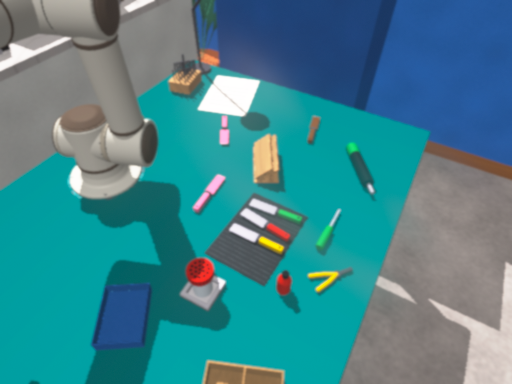

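View pics/side0.png

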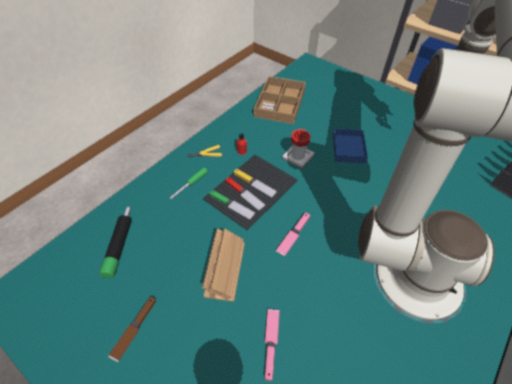

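```bash
cat > h.py <<'E'
import numpy as np, cv2
from scipy.spatial.transform import Rotation as R
from cell import r
def cam(n):
    c=r.capture(n); return c
def ray(c,px,z):
    K=c["camera_matrix"]; u=np.linalg.solve(K,[px[0],px[1],1.])
    d=R.from_rotvec(c["orientation"]).apply([u[0],-u[1],-u[2]])
    p=np.array(c["xyz"]); return p+d*(z-p[2])/d[2]
def proj(c,p):
    q=R.from_rotvec(c["orientation"]).inv().apply(np.array(p)-c["xyz"])
    v=(c["camera_matrix"]@(np.array([q[...,0],-q[...,1],-q[...,2]]))); return (v[:2]/v[2]).T
def down(yaw,tilt=0):  # tool pointing down, tool y (closing line) at angle yaw+90deg in world -> x tool at yaw
    return (R.from_euler('z',yaw)*R.from_euler('y',tilt)*R.from_euler('x',np.pi)).as_rotvec()
def save(c,name,box=None,s=1):
    im=c["pixels"][:,:,::-1]
    if box: im=im[box[1]:box[3],box[0]:box[2]]
    cv2.imwrite(f"pics/{name}.png",cv2.resize(im,None,fx=s,fy=s,interpolation=cv2.INTER_CUBIC))
E
python3 - <<'E'
from h import *
a=cam("scene");b=cam("side")
def P(n,c,l):
    for x,y,z in l: print(n,(x,y,z),ray(c,(x,y),z).round(3))
P("sc cap",a,[(200,268,.108)]);P("sd cap",b,[(301,136,.108)])
P("sc mat",a,[(256,194,.003),(307,212,.003),(266,282,.003),(208,246,.003)])
P("sd mat",b,[(256,156,.003),(297,182,.003),(250,227,.003),(205,195,.003)])
P("sc tray",a,[(110,285,.035),(151,285,.035),(143,348,.035),(93,348,.035)])
P("sd tray",b,[(334,130,.035),(362,130,.035),(367,160,.035),(337,161,.035)])
P("sd rack",b,[(217,229,.07),(244,237,.07),(206,297,.0),(236,300,.03)])
P("sc rack",a,[(253,147,.07),(272,135,.07),(255,181,.0),(279,183,.0)])
P("sd scrapers hand/tip",b,[(211,193,.012),(251,215,.012),(228,179,.012),(262,204,.012),(236,172,.012),(273,191,.012)])
P("sc bottle",a,[(284,285,.04)])
P("sc stand",a,[(202,282,.016),(226,284,.016),(208,308,.016),(181,292,.016)])
save(a,"scA",(170,120,370,320),4*.75); save(b,"sdB",(180,110,380,310),3)
E
```

```text
sc cap (200, 268, 0.108) [ 0.553 -0.19   0.108]
sd cap (301, 136, 0.108) [ 0.549 -0.188  0.108]
sc mat (256, 194, 0.003) [0.507 0.179 0.003]
sc mat (307, 212, 0.003) [0.686 0.194 0.003]
sc mat (266, 282, 0.003) [ 0.689 -0.089  0.003]
sc mat (208, 246, 0.003) [ 0.486 -0.073  0.003]
sd mat (256, 156, 0.003) [ 0.676 -0.095  0.003]
sd mat (297, 182, 0.003) [ 0.482 -0.084  0.003]
sd mat (250, 227, 0.003) [0.492 0.169 0.003]
sd mat (205, 195, 0.003) [0.695 0.163 0.003]
sc tray (110, 285, 0.035) [ 0.35  -0.316  0.035]
sc tray (151, 285, 0.035) [ 0.442 -0.263  0.035]
sc tray (143, 348, 0.035) [ 0.531 -0.393  0.035]
sc tray (93, 348, 0.035) [ 0.432 -0.45   0.035]
sd tray (334, 130, 0.035) [ 0.508 -0.372  0.035]
sd tray (362, 130, 0.035) [ 0.422 -0.441  0.035]
sd tray (367, 160, 0.035) [ 0.331 -0.305  0.035]
sd tray (337, 161, 0.035) [ 0.413 -0.232  0.035]
sd rack (217, 229, 0.07) [0.536 0.271 0.07 ]
sd rack (244, 237, 0.07) [0.456 0.243 0.07 ]
sd rack (206, 297, 0.0) [0.443 0.427 0.   ]
sd rack (236, 300, 0.03) [0.363 0.391 0.03 ]
sc rack (253, 147, 0.07) [0.416 0.316 0.07 ]
sc rack (272, 135, 0.07) [0.442 0.41  0.07 ]
sc rack (255, 181, 0.0) [0.472 0.233 0.   ]
sc rack (279, 183, 0.0) [0.549 0.267 0.   ]
sd scrapers hand/tip (211, 193, 0.012) [0.679 0.149 0.012]
sd scrapers hand/tip (251, 215, 0.012) [0.515 0.136 0.012]
sd scrapers hand/tip (228, 179, 0.012) [0.676 0.064 0.012]
sd scrapers hand/tip (262, 204, 0.012) [0.515 0.077 0.012]
sd scrapers hand/tip (236, 172, 0.012) [0.676 0.021 0.012]
sd scrapers hand/tip (273, 191, 0.012) [0.52  0.009 0.012]
sc bottle (284, 285, 0.04) [ 0.741 -0.092  0.04 ]
sc stand (202, 282, 0.016) [ 0.543 -0.182  0.016]
sc stand (226, 284, 0.016) [ 0.602 -0.155  0.016]
sc stand (208, 308, 0.016) [ 0.599 -0.234  0.016]
sc stand (181, 292, 0.016) [ 0.513 -0.233  0.016]
```

View pics/sdB.png

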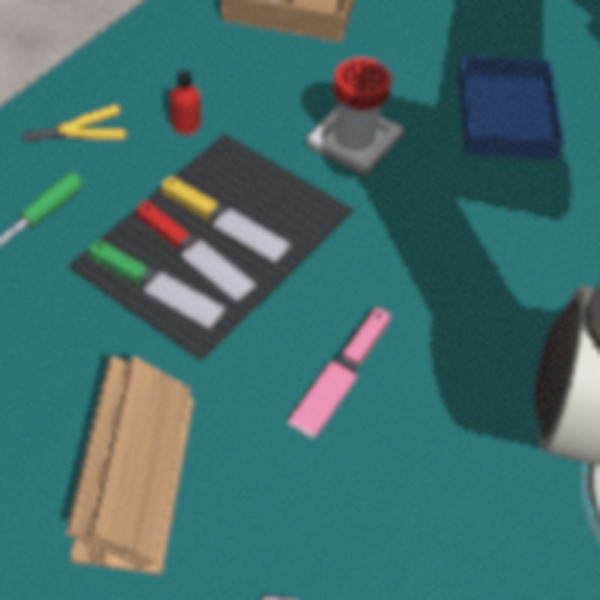

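View pics/scA.png

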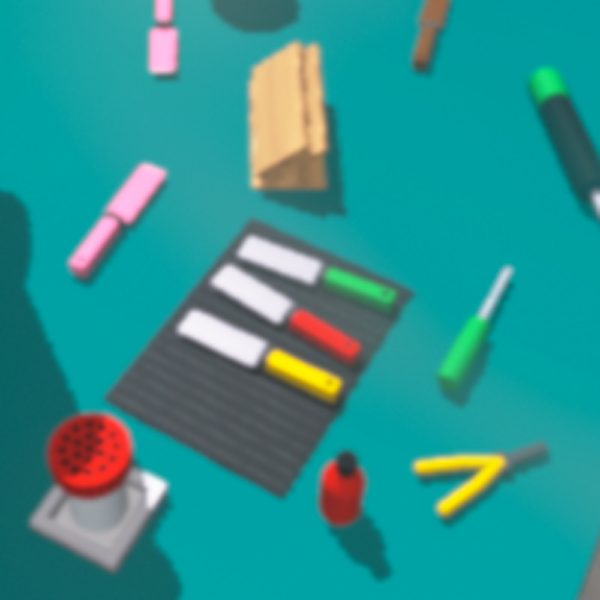

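```bash
cat >> h.py <<'E'
def campose(c):
    s=r.read_state(); T=R.from_rotvec(s["tool_rot"])
    return T.inv().apply(c["xyz"]-s["tcp_pos"]), T.inv()*R.from_rotvec(c["orientation"])
CO=np.array([0.0,0,0]); 
def look(target,dist,rot,co,cr):
    """tcp position so that camera's axis hits target at given distance with tool rotation rot"""
    T=R.from_rotvec(rot); f=(T*cr).apply([0,0,-1]); return np.array(target)-f*dist-T.apply(co)
E
python3 - <<'E'
from h import *
c=cam("wrist"); co,cr=campose(c)
print(co.round(4),cr.as_matrix().round(3).tolist())
def go(name,t,d,rot):
    p=look(t,d,rot,co,cr); q=r.solve_ik(p,rot); print(name,p.round(3),q if q is None else np.round(q,2))
    if q is None: return
    r.movep(p,rot); c=cam("wrist"); save(c,name)
    np.savez(f"pics/{name}.npz",K=c["camera_matrix"],xyz=c["xyz"],o=c["orientation"])
    print(name,np.array(c["xyz"]).round(3))
go("w_jar",(.54,-.2,.06),.33,down(-0.3))
go("w_scr",(.58,.08,.01),.30,down(0.1))
go("w_rack",(.47,.33,.05),.30,down(0.5))
for tl in(.9,.7,.5):
    rot=down(0.5+np.pi,-tl)
    p=look((.5,.34,.05),.25,rot,co,cr);print(tl,p.round(3),R.from_rotvec(rot).apply([0,0,1]).round(2),r.solve_ik(p,rot))
    rot=down(0.5,tl)
    p=look((.5,.34,.05),.25,rot,co,cr);print(tl,p.round(3),R.from_rotvec(rot).apply([0,0,1]).round(2),r.solve_ik(p,rot))
print(r.read_state()["time_s"])
E
```

```text
[ 0.0651  0.0002 -0.1254] [[0.0, 0.965, 0.26], [1.0, -0.0, -0.001], [-0.0, 0.26, -0.965]]
w_jar [ 0.56  -0.206  0.253] [-0.35  0.2   0.32  1.68  0.    3.09]
w_jar [ 0.622 -0.226  0.379]
w_scr [0.593 0.082 0.174] [ 0.14  0.19  0.15  1.53 -0.   -3.1 ]
w_scr [0.658 0.088 0.3  ]
w_rack [0.481 0.337 0.214] [ 0.61  0.17  0.2   1.6   0.   -3.03]
w_rack [0.539 0.367 0.339]
0.9 [0.58  0.383 0.122] [-0.69 -0.38 -0.62] None
0.9 [0.58  0.384 0.122] [-0.69 -0.38 -0.62] None
0.7 [0.566 0.375 0.139] [-0.57 -0.31 -0.76] None
0.7 [0.565 0.376 0.139] [-0.57 -0.31 -0.76] None
0.5 [0.549 0.366 0.152] [-0.42 -0.23 -0.88] [0.57404548 0.99404255 1.16645878 2.24205897 0.0354743  0.06500831]
0.5 [0.549 0.367 0.152] [-0.42 -0.23 -0.88] [ 0.57497906  0.99443877  1.16712968  2.24230437  0.03592093 -3.07576401]
8.3167
```

View pics/w_jar.png

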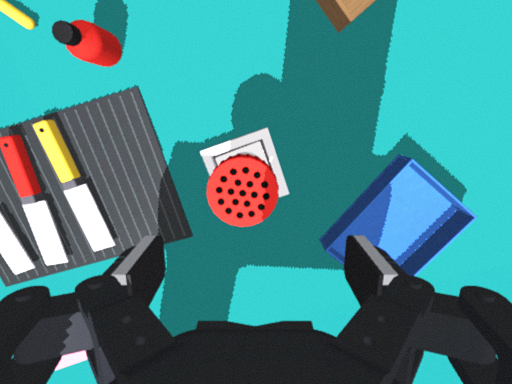

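View pics/w_scr.png

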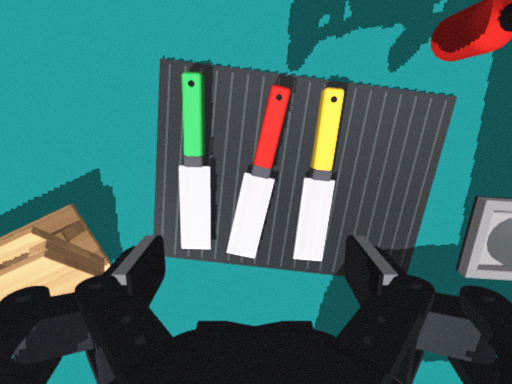

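View pics/w_rack.png

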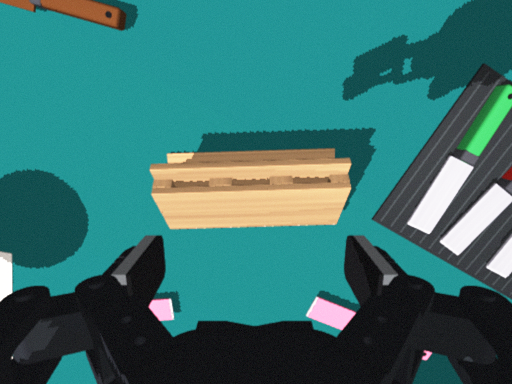

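```bash
cat >> h.py <<'E'
def load(n):
    f=np.load(f"pics/{n}.npz"); return dict(camera_matrix=f["K"],xyz=f["xyz"],orientation=f["o"],pixels=cv2.imread(f"pics/{n}.png")[:,:,::-1])
def snap(name,p,rot):
    r.movep(p,rot); c=cam("wrist"); save(c,name)
    np.savez(f"pics/{name}.npz",K=c["camera_matrix"],xyz=c["xyz"],o=c["orientation"]); return c
CO=np.array([.0651,.0002,-.1254]); CR=R.from_matrix([[0,.965,.26],[1,0,-.001],[0,.26,-.965]])
HS=dict(green=(45,80),red=(175,6),yellow=(22,34))
def scrapers(c,zt=.021):
    """handle axis of each scraper from colour; returns grip xy and blade direction (yaw of blade)"""
    hsv=cv2.cvtColor(c["pixels"],cv2.COLOR_RGB2HSV); out={}
    for k,(a,b) in HS.items():
        h=hsv[...,0]; m=((h>=a)&(h<=b) if a<b else (h>=a)|(h<=b))&(hsv[...,1]>150)&(hsv[...,2]>90)
        n,l,s,ce=cv2.connectedComponentsWithStats(m.astype(np.uint8))
        best=None
        for i in range(1,n):
            if s[i,4]<400: continue
            v,u=np.nonzero(l==i)
            g=np.array([ray(c,(x,y),zt)[:2] for x,y in zip(u,v)])
            (cx,cy),(w,hh),an=cv2.minAreaRect((g*1000).astype(np.float32))
            L,W=max(w,hh),min(w,hh)
            if 65<L<105 and 12<W<30:
                d=g-g.mean(0); ev=np.linalg.svd(d,full_matrices=False)[2][0]
                if ev@np.array([-1,0])<0: ev=-ev
                out.setdefault(k,[]).append((np.array([cx,cy])/1000,np.arctan2(ev[1],ev[0]),L,W))
    return out
E
python3 - <<'E'
from h import *
j=load("w_jar");s=load("w_scr");k=load("w_rack")
def P(n,c,l):
    print(n,*[ray(c,(x,y),z)[:2].round(4).tolist() for x,y,z in l])
P("cap",j,[(242,190.5,.108)])
P("stand",j,[(201,152,.016),(268,128,.016),(289,193,.016)])
P("mat j",j,[(138,87,.003),(192,236,.003)])
P("mat s",s,[(162,58,.003),(455,96,.003)])
P("tray",j,[(405,157,.035),(474,214,.035),(320,240,.035)])
for n,t,e in(("g",(196,249),(192,84)),("r",(242,256),(279,97)),("y",(308,260),(334,99))): P(n,s,[(*t,.0135),(*e,.021)])
print(scrapers(s))
P("rack edge top",k,[(151,165,.07),(350,159,.07),(220.5,182,.055),(282,180,.055)])
# closer stereo views of rack
snap("rk1",look((.485,.335,.06),.2,down(.5),CO,CR),down(.5))
snap("rk2",look((.50,.345,.06),.28,down(.5,.35),CO,CR) if r.solve_ik(look((.50,.345,.06),.28,down(.5,.35),CO,CR),down(.5,.35)) is not None else look((.47,.33,.06),.35,down(.5),CO,CR),down(.5,.35) if r.solve_ik(look((.50,.345,.06),.28,down(.5,.35),CO,CR),down(.5,.35)) is not None else down(.5))
a=cv2.imread("pics/rk1.png")[60:250,100:400];b=cv2.imread("pics/rk2.png")[60:250,100:400]
cv2.imwrite("pics/rk12.png",cv2.resize(np.vstack([a,b]),None,fx=1.57,fy=1.57,interpolation=cv2.INTER_CUBIC))
cv2.imwrite("pics/rkA.png",cv2.resize(a,None,fx=2.6,fy=2.6,interpolation=cv2.INTER_CUBIC))
print(load("rk2")["xyz"],r.read_state()["tool_rot"])
E
```

```text
cap [0.5554, -0.1939]
stand [0.5933, -0.1503] [0.5966, -0.2358] [0.5122, -0.2383]
mat j [0.687, -0.1024] [0.4888, -0.0974]
mat s [0.6944, 0.176] [0.6888, -0.0999]
tray [0.5199, -0.3767] [0.4261, -0.4448] [0.4481, -0.2582]
g [0.5118, 0.1339] [0.6736, 0.144]
r [0.5086, 0.0854] [0.6704, 0.0667]
y [0.5109, 0.0158] [0.6737, 0.0179]
{'green': [(array([0.647289  , 0.14225839]), np.float64(-3.07359041253174), 73.01054382324219, 18.686012268066406)], 'red': [(array([0.64348773, 0.07073692]), np.float64(3.015021982676054), 74.05821990966797, 18.397563934326172)], 'yellow': [(array([0.64644995, 0.01975983]), np.float64(-3.1316945467692694), 73.89387512207031, 20.318340301513672)]}
rack edge top [0.451, 0.4255] [0.5422, 0.2697] [0.4631, 0.3626] [0.4935, 0.311]
[0.64137278 0.42244673 0.28990136] [ 2.91886475  0.74547862 -0.51330596]
```

View pics/rk12.png

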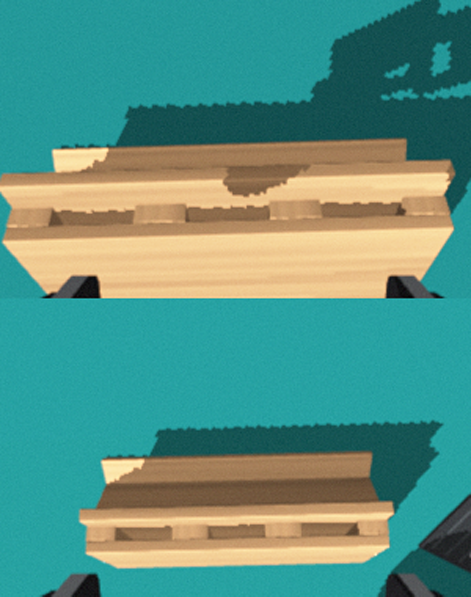

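```bash
python3 - <<'E'
import cv2,numpy as np
a=cv2.imread("pics/rk1.png")[140:225,95:395];b=cv2.imread("pics/rk2.png")[150:245,145:355]
f=lambda i,s:cv2.resize(i,None,fx=s,fy=s,interpolation=cv2.INTER_CUBIC)
A=f(a,2.6);B=f(b,26/7);print(A.shape,B.shape)
cv2.imwrite("pics/rkz.png",np.vstack([A,B[:, :A.shape[1]]]))
E
```

```text
(221, 780, 3) (353, 780, 3)
```

View pics/rkz.png

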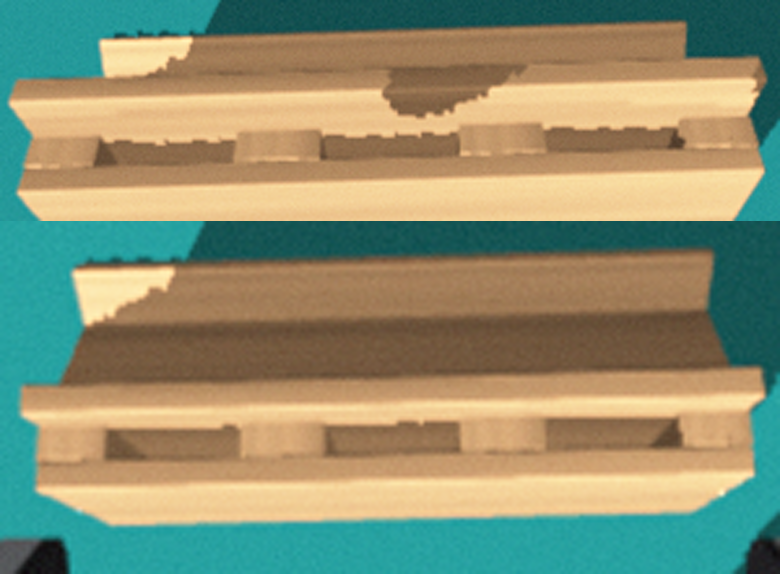

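```bash
python3 - <<'E'
from h import *
from scipy.optimize import least_squares
A=load("rk1");B=load("rk2");c,s=np.cos(np.radians(40)),np.sin(np.radians(40))
def m(S,N,y): return [S*c-N*s,y,S*s+N*c]
ra=[((12,102),m(15,-4.5,94)),((757,80),m(15,-4.5,-94)),
((236,136),m(0,-4.5,40)),((322,133),m(0,-4.5,18)),((460,128),m(0,-4.5,-18)),((544,124),m(0,-4.5,-40)),
((236,160),m(0,4.5,40)),((322,157),m(0,4.5,18)),((460,155),m(0,4.5,-18)),((544,150),m(0,4.5,-40)),
((18,191),m(0,12.5,94)),((764,171),m(0,12.5,-94))]
rb=[((22,416),m(15,-4.5,94)),((763,394),m(15,-4.5,-94)),
((243,425),m(0,-4.5,40)),((327,423),m(0,-4.5,18)),((461,419),m(0,-4.5,-18)),((545,418),m(0,-4.5,-40)),
((240,460),m(0,4.5,40)),((326,457),m(0,4.5,18)),((461,453),m(0,4.5,-18)),((547,450),m(0,4.5,-40)),
((38,491),m(0,12.5,94)),((753,473),m(0,12.5,-94))]
pa=np.array([p for p,_ in ra])/2.6+[95,140]; pb=(np.array([p for p,_ in rb])-[0,221])/(26/7)+[145,150]
M=np.array([q for _,q in ra])/1000
def res(v,w=None):
    W=R.from_euler('z',v[3]).apply(M)+v[:3]
    return np.concatenate([proj(A,W)-pa,proj(B,W)-pb])
o=least_squares(lambda v:res(v).ravel(),[.48,.335,.06,.5],loss="soft_l1")
print(o.x.round(4)); print(res(o.x).round(1).tolist())
E
```

```text
[0.4788 0.3374 0.0583 0.5319]
[[-0.8, 1.7], [4.2, 0.7], [1.2, -0.9], [0.1, -0.8], [-0.5, -0.5], [-0.6, -0.0], [-0.2, 0.9], [-0.5, 1.0], [0.3, 0.1], [0.9, 1.0], [0.1, 1.9], [0.8, 0.5], [-0.5, -0.3], [0.4, 0.5], [-0.3, -0.8], [-0.7, -0.8], [-0.3, -0.7], [-0.5, -0.9], [0.4, -1.2], [-0.4, -1.0], [0.1, -0.8], [-0.6, -0.6], [-0.5, -0.2], [0.4, 0.0]]
```

```bash
cat >> h.py <<'E'
J=np.array([.554,-.194]); RM=np.array([.4788,.3374,.0600]); RY=.532; TRAY=np.array([.429,-.349])
def rd(k="contact_force"): return np.round(r.read_state()[k],3)
E
python3 - <<'E'
from h import *
az=np.arctan2(J[1],J[0]); psi=az+np.pi-1.07
r.movep([*J,.19],down(psi)); print(rd("joints"))
print(r.line_to([*J,.105],.06,guard=12),rd("tcp_pos"),rd())
r.clamp(60); print(rd("opening"),rd("grasp_force"),rd())
q=rd("joints").copy(); q=np.array(r.read_state()["joints"]); q[5]-=np.radians(122); r.move_j(q)
print(rd("joints"),rd("tcp_pos"),rd(),rd("torque"))
p=r.read_state()["tcp_pos"]; r.line_to(p+[0,0,.05],.04); print(rd(),rd("opening"))
c=cam("side");save(c,"lift",(230,80,390,200),5); print(rd("time_s"))
E
```

```text
[-0.337  0.162  0.146  1.555  0.     1.07 ]
False [ 0.554 -0.194  0.105] [ 0.583 -0.197 -0.328]
0.76 66.918 [-0.539  0.634  6.524]
[-3.360e-01  1.660e-01 -1.000e-02  1.392e+00  1.000e-03 -1.058e+00] [ 0.555 -0.194  0.107] [1.078 3.997 5.639] [ 1.024 -0.21  -0.045]
[-0.276 -0.586 -0.977] 0.764
18.6
```

View pics/lift.png

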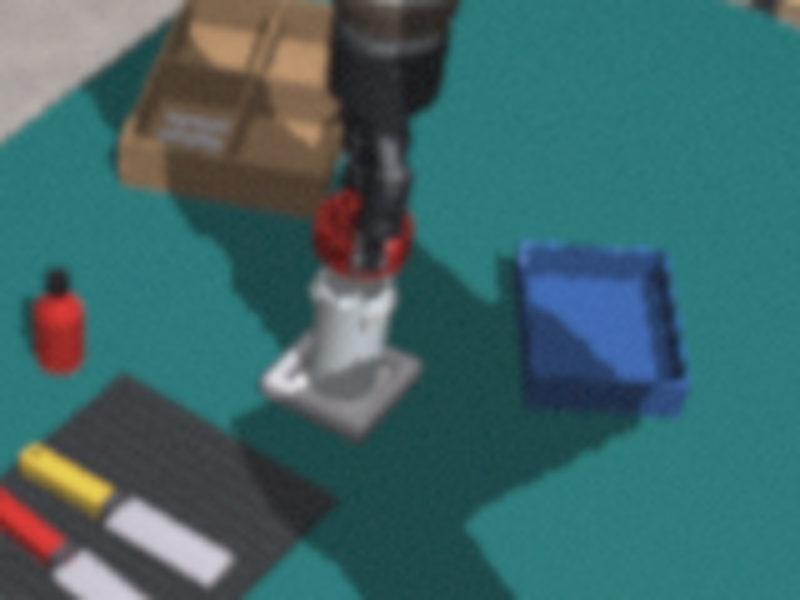

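```bash
python3 - <<'E'
from h import *
C=np.array([.533,-.055])
p=r.read_state()["tcp_pos"]; r.line_to(p+[0,0,.06],.15)
r.movep([*C,.10],down(np.radians(270)))
r.line_to([*C,.04],.1); print(r.line_to([*C,.0225],.02,guard=5),rd("tcp_pos"),rd())
r.let_go(); print(rd("tcp_pos"),rd()); 
p=r.read_state()["tcp_pos"]; r.line_to([*C,.15],.12)
# jar approach
az=np.arctan2(J[1],J[0]); rot=down(az+.1,-np.radians(70)); d=R.from_rotvec(rot).apply([0,0,1]); g=np.array([*J,.062])
a=g-d*.12
for q in (a+[0,0,.06],a,g): print(np.round(r.solve_ik(q,rot),2))
r.movep(a+[0,0,.06],rot); r.line_to(a,.15); print(rd("joints"),r.line_to(g,.08,guard=10),rd("tcp_pos"))
r.clamp(50); print(rd("opening"),rd("grasp_force"),rd(),rd("tcp_pos"))
c=cam("scene");save(c,"jg",(150,190,310,310),5); print(rd("time_s"))
E
```

```text
True [ 0.533 -0.055  0.025] [-2.003 -0.612  4.598]
[ 0.532 -0.055  0.024] [ 0.247  0.772 -0.065]Traceback (most recent call last):
  File "<stdin>", line 11, in <module>
    return _wrapfunc(a, 'round', decimals=decimals, out=out)
    return _wrapit(obj, method, *args, **kwds)
    result = getattr(arr, method)(*args, **kwds)
TypeError: unsupported operand type(s) for *: 'NoneType' and 'float'
```

```bash
python3 - <<'E'
from h import *
for nm,X in(("jar",np.array([*J,.062])),("tray",np.array([*TRAY,.11]))):
  az=np.arctan2(X[1],X[0])
  for t in(50,60,70,80):
    for dy in(0,.1,.3,np.pi,np.pi+.1):
      sg=-1 if dy<2 else 1
      rot=down(az+dy,sg*np.radians(t)); d=R.from_rotvec(rot).apply([0,0,1])
      out=[r.solve_ik(X-d*b+[0,0,h],rot) for b,h in((0,0),(.12,0),(.12,.06),(0,.1))]
      print(nm,t,round(dy,2),[None if q is None else np.round(q,2).tolist() if i==0 else 1 for i,q in enumerate(out)])
E
```

```text
jar 50 0 [[-0.34, -0.52, -0.98, 0.24, 0.0, -3.14], None, None, 1]
jar 50 0.1 [[-0.39, -0.52, -0.98, 0.25, 0.12, 3.04], None, None, 1]
jar 50 0.3 [[-0.49, -0.47, -0.94, 0.28, 0.34, 2.84], 1, 1, 1]
jar 50 3.14 [[-0.34, -0.52, -0.98, 0.24, 0.0, 0.0], None, None, 1]
jar 50 3.24 [[-0.39, -0.52, -0.98, 0.25, 0.12, -0.1], None, None, 1]
jar 60 0 [[-0.34, -0.58, -1.14, -0.03, -0.0, -3.14], None, None, 1]
jar 60 0.1 [[-0.4, -0.57, -1.13, -0.03, 0.14, 3.06], None, None, 1]
jar 60 0.3 [[-0.52, -0.51, -1.08, 0.0, 0.42, 2.88], None, None, 1]
jar 60 3.14 [[-0.34, -0.58, -1.14, -0.03, 0.0, 0.0], None, None, 1]
jar 60 3.24 [[-0.4, -0.57, -1.13, -0.03, 0.14, -0.08], None, None, 1]
jar 70 0 [None, None, None, None]
jar 70 0.1 [None, None, None, None]
jar 70 0.3 [None, None, None, 1]
jar 70 3.14 [None, None, None, None]
jar 70 3.24 [None, None, None, None]
jar 80 0 [None, None, None, None]
jar 80 0.1 [None, None, None, None]
jar 80 0.3 [None, None, None, None]
jar 80 3.14 [None, None, None, None]
jar 80 3.24 [None, None, None, None]
tray 50 0 [[-0.68, -0.7, -0.98, 0.43, 0.0, -3.14], None, None, 1]
tray
[... 292 characters left out ...]
82, -1.14, 0.2, 0.0, -3.14], None, None, None]
tray 60 0.1 [[-0.75, -0.81, -1.14, 0.2, 0.15, 3.06], None, None, None]
tray 60 0.3 [[-0.89, -0.73, -1.09, 0.22, 0.43, 2.87], None, None, 1]
tray 60 3.14 [[-0.68, -0.82, -1.14, 0.2, -0.0, 0.0], None, None, None]
tray 60 3.24 [[-0.75, -0.81, -1.14, 0.2, 0.15, -0.09], None, None, None]
tray 70 0 [None, None, None, None]
tray 70 0.1 [None, None, None, None]
tray 70 0.3 [None, None, None, None]
tray 70 3.14 [None, None, None, None]
tray 70 3.24 [None, None, None, None]
tray 80 0 [None, None, None, None]
tray 80 0.1 [None, None, None, None]
tray 80 0.3 [None, None, None, None]
tray 80 3.14 [None, None, None, None]
tray 80 3.24 [None, None, None, None]
```

```bash
python3 - <<'E'
from h import *
X=np.array([*J,.062]); az=np.arctan2(X[1],X[0])
azt=np.arctan2(TRAY[1],TRAY[0])
for t in(60,70,80,90):
  for dy in(-1.3,-1,-.7,-.4,.4,.7,1,1.3):
    for flip in(0,1):
      f=lambda X,a:(lambda rot:[None if (q:=r.solve_ik(np.array(X)+[0,0,h],rot)) is None else np.round(q,1).tolist() for h in(0,.1)])(down(a+dy+flip*np.pi,(1 if flip else -1)*np.radians(t)))
      o=f(X,az)
      if o[0] and o[1]: print("jar",t,dy,flip,o[0])
      o=f([*TRAY,.12],azt)
      if o[0]: print("tray",t,dy,flip,o[0],o[1] is not None)
E
```

```text
jar 60 -1.3 0 [0.1, 0.3, -0.2, 1.3, -1.0, -1.3]
tray 60 -1.3 0 [-0.3, 0.2, -0.2, 1.4, -1.0, -1.3] True
jar 60 -1.3 1 [0.1, 0.3, -0.2, 1.3, -1.0, 1.8]
tray 60 -1.3 1 [-0.3, 0.2, -0.2, 1.4, -1.0, 1.9] True
jar 60 -1 0 [0.1, 0.0, -0.6, 0.7, -1.0, -1.9]
tray 60 -1 0 [-0.3, -0.1, -0.6, 0.9, -1.0, -1.9] True
jar 60 -1 1 [0.1, 0.0, -0.6, 0.7, -1.0, 1.2]
tray 60 -1 1 [-0.3, -0.1, -0.6, 0.9, -1.0, 1.3] True
jar 60 -0.7 0 [0.0, -0.3, -0.9, 0.3, -0.8, -2.4]
tray 60 -0.7 0 [-0.3, -0.4, -0.8, 0.5, -0.9, -2.4] True
jar 60 -0.7 1 [0.0, -0.3, -0.9, 0.3, -0.8, 0.7]
tray 60 -0.7 1 [-0.3, -0.4, -0.8, 0.5, -0.9, 0.8] True
jar 60 -0.4 0 [-0.1, -0.5, -1.0, 0.0, -0.5, -2.8]
tray 60 -0.4 0 [-0.4, -0.7, -1.0, 0.3, -0.6, -2.8] True
jar 60 -0.4 1 [-0.1, -0.5, -1.0, 0.0, -0.5, 0.4]
tray 60 -0.4 1 [-0.4, -0.7, -1.0, 0.3, -0.6, 0.4] True
jar 60 0.4 0 [-0.6, -0.5, -1.0, 0.0, 0.5, 2.8]
tray 60 0.4 0 [-0.9, -0.7, -1.0, 0.3, 0.6, 2.8] True
jar 60 0.4 1 [-0.6, -0.5, -1.0, 0.0, 0.5, -0.4]
tray 60 0.4 1 [-0.9, -0.7, -1.0, 0.3, 0.6, -0.4] True
jar 60 0.7 0 [-0.7, -0.3, -0.9, 0.3, 0.8, 2.4]
tray 60 0.7 0 [-1.1, -0.4, -0.8
[... 2617 characters left out ...]
5, 1.4, 2.0] True
jar 80 1 1 [-0.8, 0.1, -0.7, 0.2, 1.4, -1.0]
tray 80 1 1 [-1.2, -0.1, -0.7, 0.5, 1.4, -1.2] True
jar 80 1.3 0 [-0.8, 0.6, -0.0, 1.7, 1.3, 0.7]
tray 80 1.3 0 [-1.2, 0.5, -0.1, 1.8, 1.3, 0.7] True
jar 80 1.3 1 [-0.8, 0.6, -0.0, 1.7, 1.3, -2.4]
tray 80 1.3 1 [-1.2, 0.5, -0.1, 1.8, 1.3, -2.5] True
jar 90 -0.7 0 [0.1, 0.3, -1.0, -1.4, -1.1, -3.1]
jar 90 -0.7 1 [0.1, 0.3, -1.0, -1.4, -1.1, 0.0]
jar 90 0.7 0 [-0.8, 0.3, -1.0, -1.4, 1.1, -3.1]
jar 90 0.7 1 [-0.8, 0.3, -1.0, -1.4, 1.1, -0.0]
jar 90 1 0 [-0.8, 0.4, -0.9, -1.3, 1.5, 3.1]
tray 90 1 0 [-1.2, 0.2, -1.0, -1.1, 1.5, -3.1] True
jar 90 1 1 [-0.8, 0.4, -0.9, -1.3, 1.5, -0.0]
tray 90 1 1 [-1.2, 0.2, -1.0, -1.1, 1.5, -0.0] True
```

```bash
cat > pour.py <<'E'
from h import *
az=np.arctan2(J[1],J[0]); azt=np.arctan2(TRAY[1],TRAY[0])
G=np.array([*J,.062]); rg=down(az+.85,-np.radians(70))
u=R.from_rotvec(rg).inv().apply([0,0,1])
h=np.radians(36)
Rt=R.from_rotvec(down(h,-np.radians(70)))
side=(Rt*R.from_euler('z',-np.pi/2)).apply(u)   # mouth direction half way
mouth=np.array([*TRAY,.078])-.015*np.array([side[0],side[1],0])/np.hypot(*side[:2])
def pose(th,dz=0):
    T=Rt*R.from_euler('z',-np.radians(th)); return mouth+[0,0,dz]-T.apply(u)*.042,T.as_rotvec()
E
python3 - <<'E'
from pour import *
print("side",side.round(2))
for th in range(0,170,15): q=r.solve_ik(*pose(th)); print(th,None if q is None else np.round(q,2),pose(th)[0].round(3))
print(r.solve_ik(*pose(0,.15)),(r.solve_ik(G+[0,0,.15],rg)))
r.movep(G+[0,0,.15],rg); print(r.line_to(G,.08,guard=10),rd("tcp_pos"),rd("joints"))
r.clamp(50); print(rd("opening"),rd("grasp_force"),rd(),rd("tcp_pos"))
c=cam("scene");save(c,"jg",(150,190,310,310),5); print(rd("time_s"))
E
```

```text
side [-0.81  0.57  0.12]
0 [-1.13  0.46 -0.18  1.41  1.18  1.06] [ 0.441 -0.358  0.036]
15 [-1.13  0.48 -0.15  1.41  1.18  0.81] [ 0.448 -0.366  0.037]
30 [-1.12  0.49 -0.13  1.41  1.18  0.56] [ 0.454 -0.373  0.041]
45 [-1.12  0.49 -0.11  1.42  1.18  0.31] [ 0.461 -0.378  0.047]
60 [-1.11  0.49 -0.09  1.42  1.19  0.07] [ 0.467 -0.381  0.055]
75 [-1.1   0.48 -0.08  1.42  1.19 -0.18] [ 0.472 -0.383  0.063]
90 [-1.1   0.47 -0.08  1.43  1.19 -0.43] [ 0.475 -0.382  0.073]
105 [-1.09  0.45 -0.08  1.43  1.19 -0.68] [ 0.477 -0.378  0.083]
120 [-1.09  0.43 -0.09  1.43  1.19 -0.93] [ 0.478 -0.373  0.092]
135 [-1.08  0.4  -0.11  1.43  1.2  -1.18] [ 0.476 -0.367  0.099]
150 [-1.08  0.38 -0.13  1.43  1.2  -1.44] [ 0.473 -0.359  0.105]
165 [-1.08  0.35 -0.15  1.43  1.2  -1.7 ] [ 0.469 -0.35   0.109]
[-1.13164519  0.31018247 -0.06030105  1.67718281  1.17562228  1.0604743 ] [-0.75939513 -0.31223834 -0.66196607  0.5418887   1.11568224  2.30294432]
False [ 0.554 -0.194  0.063] [-0.759 -0.109 -0.82   0.18   1.116  2.303]
0.586 51.228 [-3.455  0.947  3.617] [ 0.554 -0.194  0.062]
28.717
```

View pics/jg.png

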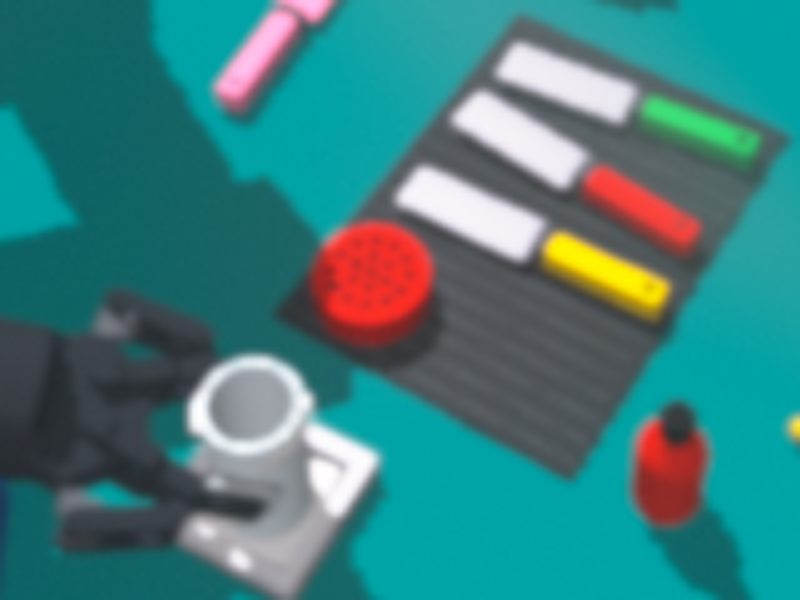

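```bash
python3 - <<'E'
from pour import *
r.line_to(G+[0,0,.17],.1); print(rd(),rd("opening"))
r.movep(*pose(0,.15)); print(rd("tcp_pos"))
def L(th,dz,rate):
    p,o=pose(th,dz); r.line_to(p,rate,rotation=o)
L(35,.15,.05);L(70,.15,.04);L(80,.04,.06);L(88,.015,.02)
for th in range(94,170,6): L(th,.0,.012)
print(rd("time_s"),rd(),rd("tcp_pos"))
L(150,0,.1);L(166,0,.1);r.pause(.5)
c=cam("scene");save(c,"pour",(70,230,230,350),5);print(rd("time_s"))
E
```

```text
[ 0.784 -0.517 -1.971] 0.587
[ 0.442 -0.357  0.186]
43.242 [ 0.314 -0.187 -1.022] [ 0.468 -0.35   0.109]
44.658
```

View pics/pour.png

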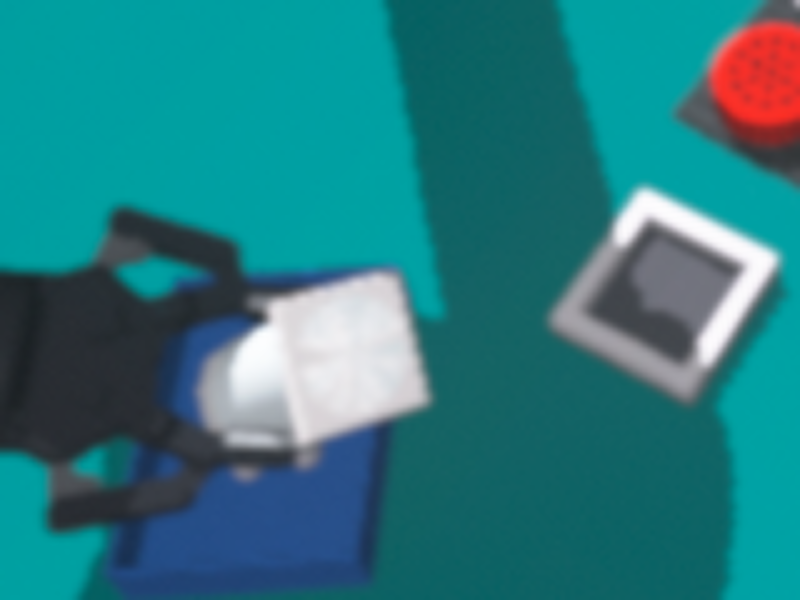

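```bash
python3 - <<'E'
from pour import *
def L(th,dz,rate):
    p,o=pose(th,dz); r.line_to(p,rate,rotation=o)
L(166,.15,.15)
for th in(110,55,0): L(th,.15,.08)
print("empty",rd())
r.movep(G+[0,0,.10],rg); r.line_to(G+[0,0,.02],.1); print(rd(),rd("tcp_pos"))
print(r.line_to(G+[0,0,-.002],.02,guard=6),rd("tcp_pos"),rd())
r.let_go(); r.line_to(G+[0,0,.15],.12)
rot=down(.1)
p=look((.585,.07,.01),.32,rot,CO,CR); r.movep(p,rot); c=cam("wrist"); save(c,"w2")
np.savez("pics/w2.npz",K=c["camera_matrix"],xyz=c["xyz"],o=c["orientation"])
print(scrapers(c)); print(rd("time_s"))
c=cam("scene"); save(c,"ret",(70,190,310,370),3.3)
E
```

```text
empty [-0.316 -0.004 -1.505]
[-0.567 -0.546 -0.79 ] [ 0.554 -0.194  0.083]
True [ 0.554 -0.194  0.062] [-2.219 -1.074  4.069]
{'green': [(array([0.64735889, 0.14151279]), np.float64(-3.0240177147229885), 72.52420043945312, 19.696086883544922)], 'red': [(array([0.69195569, 0.06613269]), np.float64(3.0008085869557024), 73.33928680419922, 18.07013702392578)], 'yellow': [(array([0.64702179, 0.01937013]), np.float64(3.1386933075752386), 73.30646514892578, 19.851083755493164)]}
58.517
```

View pics/ret.png

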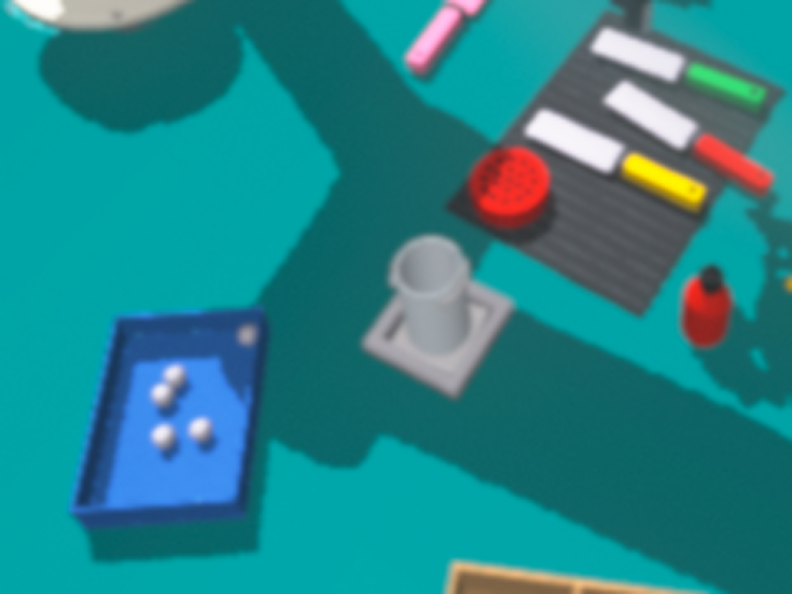

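```bash
cat > scr.py <<'E'
from h import *
def find(k):
    rot=down(.1); r.movep(look((.60,.07,.01),.32,rot,CO,CR),rot); f=scrapers(cam("wrist")); print(f.get(k),rd("time_s"))
    f=[x for x in f[k] if abs(x[0][0]-.65)<.1 and -.06<x[0][1]<.2]; assert len(f)==1
    c,yaw,_,_=f[0]; return c+.028*np.array([np.cos(yaw),np.sin(yaw)]),yaw
def pick(k,off,h):
    g,yaw=find(k); lat=np.array([-np.sin(yaw),np.cos(yaw)])   # lat: towards -y for yaw~pi
    p=np.array([*(g+lat*off),.012+h]); rot=down(yaw)
    r.movep(p+[0,0,.09],rot); print("descend",r.line_to(p,.08,guard=8),rd("tcp_pos"))
    r.clamp(80); print("grip",rd("opening")*85,rd("grasp_force"),rd())
    r.line_to(r.read_state()["tcp_pos"]+[0,0,.16],.15); print("lift",rd("opening")*85,rd())
t=np.radians(40); X=np.array([np.cos(RY),np.sin(RY),0]); Y=np.array([-np.sin(RY),np.cos(RY),0]); Z=np.array([0,0,1])
S=X*np.cos(t)+Z*np.sin(t); N=-X*np.sin(t)+Z*np.cos(t); RI=down(RY+np.pi,t)
def P(y,e,h): return RM+Y*y+S*(.040+e)+N*h
def insert(y,h):
    r.movep(P(y,.095,h)+[0,0,.06],RI); r.line_to(P(y,.095,h),.1); r.pause(.2); print("pre",rd(),rd("joints"))
    a=r.line_to(P(y,.03,h),.05,guard=10); print("mid",a,(rd("tcp_pos")-P(y,0,h)).round(4)@np.c_[S,Y,N],rd())
    if a: return False
    a=r.line_to(P(y,-.008,h),.03,guard=15); d=(rd("tcp_pos")-P(y,0,h))@np.c_[S,Y,N]; print("end",a,d.round(4),rd()); return a and abs(d[0])<.006
def release(y,h):
    r.let_go(); q=r.read_state()["tcp_pos"]; r.line_to(q+N*.12,.12); print(rd("time_s"))
E
python3 - <<'E'
from scr import *
for y in(.058,-.058,0): print([r.solve_ik(P(y,e,.01)+[0,0,z],RI) is not None for e,z in((.095,.06),(.095,0),(0,0))],(P(y,0,.01)+N*.12).round(3))
pick("yellow",.020,.010)
if insert(.058,.010): release(.058,.01)
E
```

```text
[True, True, True] [0.404 0.361 0.185]
[True, True, True] [0.463 0.261 0.185]
[True, True, True] [0.433 0.311 0.185]
[(array([0.6468772 , 0.01935858]), np.float64(3.1401382829353204), 73.78436279296875, 19.828929901123047)] 58.867
descend False [ 0.619 -0.001  0.023]
grip 15.81 79.978 [-0.344  0.775  4.769]
lift 15.555 [-0.108  0.051 -1.649]
pre [ 0.051 -0.383 -0.738] [ 0.737 -0.198 -0.461  0.619 -0.131  0.158]
mid False [ 0.03006104 -0.00030543  0.00036178] [ 0.217  0.32  -2.161]
end True [0.001  0.0004 0.0013] [2.777 1.567 1.15 ]
71.533
```

```bash
python3 - <<'E'
from scr import *
pick("green",-.012,.010)
if insert(-.058,.010):
    release(-.058,.01)
    pick("red",0,.016)
    if insert(0,.016): release(0,.016)
E
```

```text
[(array([0.76251569, 0.12150338]), np.float64(1.626560443956666), 85.34530639648438, 18.201387405395508), (array([0.64808777, 0.14155249]), np.float64(-2.963116175655685), 72.02279663085938, 19.55097770690918)] 74.4
descend False [0.619 0.149 0.023]
grip 15.81 77.992 [ 0.215 -0.632  3.8  ]
lift 15.98 [-0.303 -0.208 -1.478]
pre [ 0.454 -0.117 -0.247] [ 0.512 -0.228 -0.487  0.612  0.013 -0.015]
mid False [ 0.03012705 -0.00035616  0.00030638] [-0.385 -0.326 -1.398]
end True [0.0011 0.0003 0.0012] [2.342 1.701 1.187]
86.3
[(array([0.69202826, 0.06619475]), np.float64(2.9998234961292565), 73.21952056884766, 18.1408748626709), (array([ 0.53086438, -0.03192829]), np.float64(-2.922869484617358), 72.09591674804688, 23.92527961730957)] 88.967
descend False [0.665 0.07  0.029]
grip 15.469999999999999 79.373 [-0.27  -0.042  2.477]
lift 15.555 [-0.415 -0.206 -0.77 ]
pre [ 0.672  0.417 -1.31 ] [ 0.627 -0.234 -0.483  0.624 -0.061  0.073]
mid False [0.03064071 0.00060709 0.00039753] [-0.074  0.111 -1.203]
end True [-0.0005  0.0001  0.0018] [2.844 1.714 0.547]
101.517
```

```bash
python3 - <<'E'
from h import *
rot=down(.53); p=look((.52,.36,.07),.3,rot,CO,CR); r.line_to(r.read_state()["tcp_pos"]+[0,0,.08],.15); r.movep(p,rot)
a=cam("wrist")["pixels"][:250,50:450]; 
r.movep([.35,.1,.35],down(0.3+np.pi)); b=cam("scene")["pixels"][150:350,70:330]
f=lambda i,w:cv2.resize(i,(w,int(i.shape[0]*w/i.shape[1])),interpolation=cv2.INTER_CUBIC)
im=np.vstack([f(a,420),f(b,420)])[:,:,::-1]; cv2.imwrite("pics/fin.png",im); print(im.shape,rd("time_s"))
E
```

```text
(585, 420, 3) 107.542
```

View pics/fin.png

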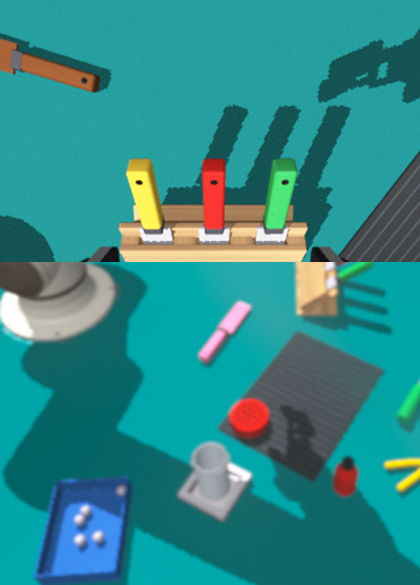

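All three scrapers stand home in the rack slots (yellow, red and green at about x = 150, 213 and 275). The cap lies holes up on the mat, the jar is in its stand, five balls are in the tray, and the bystanders are untouched. I'm handing the job in.

```bash
python3 -c "
from cell import r
print(r.close_job())"
```

```text
the job is handed in; nothing more can be done
None
```

The job is done and handed in at about 108 s: the cap lies holes up on the mat, all five balls are in the tray, the empty jar is back in its stand, and the three scrapers are home in the rack; the hand-in returned no verdict.

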